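Pack the spray-gun service tray

TASK

The full-size spray gun has been stripped and washed: pack its set into the grey service tray. Press the wide-handled and the narrow-handled cleaning brush each fully home into the spring clips that fit it, and set the large air cap in the square dish and the large fluid nozzle in the round dish, both upright as they stand now and lowered in, not dropped. The smaller air cap and the smaller nozzle belong to the mini gun: leave them where they stand.

Things in the scene. Friction and masses are not known exactly. Their poses are not given: they have to be found in the camera images.
- brush_wide_grip (a point): The wide-handled gun-cleaning brush (the thicker brush), lying flat: white oval handle 18 mm wide, 12 high, 100 long, then 16 mm of thin wire and a black bristle head 11 mm thick, 45 long. This point: centre of the handle, 6 mm above the brush's underside. x along the brush to the bristles (they end 111 mm along +x, the handle 50 mm along -x), z up. Grasp across the handle (along y) at its middle.
- brush_narrow_grip (a point): The narrow-handled gun-cleaning brush (the slimmer brush), lying flat: white oval handle 12 mm wide, 9 high, 100 long, then 16 mm of thin wire and a black bristle head 8 mm thick, 45 long. This point: centre of the handle, 4.5 mm above the brush's underside. x along the brush to the bristles (they end 111 mm along +x, the handle 50 mm along -x), z up. Grasp across the handle (along y) at its middle.
- cap_mid (a point): The large (full-size gun) air cap standing face up: aluminium, a knurled round body 40 mm in diameter and 18 mm high with two horns 8 mm higher on top, 26 mm in all. This point: on its axis, 13 mm above its underside. z up.
- nozzle_mid (a point): The large (full-size gun) fluid nozzle standing tip up: steel, threaded foot 20 mm in diameter and 11 mm high, then a hexagon flange 25 mm across and 8 mm high, then a tapering tip; 30 mm high in all. This point: on its axis, 15 mm above its underside, at the middle of the flange. z up.
- mini_cap_mid (a point): The mini gun's air cap, not to be moved: the same shape as the large one but 26 mm in diameter and 17 mm high. This point: on its axis, half-way up.
- mini_nozzle_mid (a point): The mini gun's fluid nozzle, not to be moved: the same shape as the large one but 16 mm across and 20 mm high. This point: on its axis, half-way up.
- clip_wide_seat (a point): Home of the wide brush: the wider pair of open-topped spring clips (14 mm long, 30 mm to either side along x) on a 3 mm rail foot; fingers fit between. This point: handle centre when home, 28 mm above bench. x along the brush (bristles either way), z up. Lips catch a handle up to 3 mm aside, resist from 11 mm above home, take 8 to 15 N, then snap over and pull it down; flares rise 13 mm above it.
- clip_narrow_seat (a point): Home of the narrow brush: the narrower pair of open-topped spring clips (14 mm long, 30 mm to either side along x) on a 3 mm rail foot; fingers fit between. This point: handle centre when home, 26.5 mm above bench. x along the brush (bristles either way), z up. Lips catch a handle up to 3 mm aside, resist from 10 mm above home, take 8 to 15 N, then snap over and pull it down; flares rise 13 mm above it.
- square_dish_in (a point): The square steel dish for the large air cap: 90 by 90 mm inside, walls 3 mm thick, rim 15 mm above its inner floor. This point: centre of the inner floor, 7 mm above the bench; x, y along its sides. The grey tray under the dishes and clips is fixed, 206 by 250 mm, its rim 22 mm above the bench.
- round_dish_in (a point): The round steel dish for the large fluid nozzle, fixed on the tray: 83 mm inside diameter, walls 3 mm thick, rim 15 mm above its inner floor. This point: centre of the inner floor, 7 mm above the bench.
Mind the look-alikes: they are no part of the job. What is shaped like the part that bears brush_wide_grip but orange is not meant. What is shaped like the part that bears round_dish_in but green is not meant.

How it is judged:
By the outcome, as a careful person would: the job done as asked, in the order asked, and still so for the second after the job is handed in, with the robot touching nothing.
It also fails if it takes over 115 s, if anything falls off the work surface, if the arm or the gripper's body presses on something with over 40 N, if the wrist force passes 120 N, or if a joint passes its speed limit or range.

ROBOT

A 6-joint arm with a two-finger parallel gripper is mounted at the origin on the work surface. World frame = base frame: x ahead of the robot, y to its left, z up, the work surface at z = 0. Lengths are in m, angles in rad, forces in N, time in s.
With the tool pointing down it reaches from about 0.375 to 0.9 m from the base axis. Payload 3.1 kg.
Tool frame: the origin (TCP) lies on the centre line of the jaws, within the pads' length; the fingertips stand 11 mm ahead of it and the grasp point (between the pads) lies 8 mm behind it (env.tip_extent is the distance from the TCP to the fingertips, in m); z points along the fingers, x is the direction in which the jaws open and shut, and the axes are right-handed (so a half turn about z gives the same grasp; the last joint's range is limited). The gripper opens to 87 mm and grips with 3 to 60 N. Pads are 19 mm wide; open, the fingers measure 117 mm over their backs; the gripper's body (75 mm by 190 mm) begins 51 mm behind the grasp point.
Start: joints at [-1.419, 0.527, 1.433, -0, 1.181, -0.178], TCP at [0.203, -0.591, 0.234] pointing down, gripper open.
Joint ranges: [-3.08, 3.08], [-0.75, 2.2], [0.22, 2.44], [-1.43, 4.57], [0, 2.65], [-2.85, 2.85]. Speed limits (rad/s): [2.79, 2.79, 3.14, 3.14, 3.14, 3.14].

INTERFACE

Orientations are given as a 3x3 rotation matrix whose columns are the frame's x, y, z axes.
In Python, from rig import env, hand, kin, cams gives the robot as it stands. Calls block until the motion is done:
- env.move_to(position, orientation): joint-space move of the TCP to a pose.
- env.move_l(position, rot=None, vel=0.15): straight line of the TCP; rot=None keeps the orientation; vel is the mean speed in m/s.
- env.goto_joints(angles): joint-space move.
- hand.command_gripper(opening): finger opening in m; the grip force is fixed at half the most; returns when the fingers have stopped.
- env.hold(seconds).
- kin.solve_ik(position, orientation): joint angles nearest the present ones, or None.
- env.state(): the state.
- cams.camera(name): name is "side" or "top" or "wrist"; returns a dict with "img" (420x560x3 uint8, red, green, blue), "fx", "fy", "cx", "cy" (pixels), "cam_to_world" (4x4, takes a point from camera to world coordinates); the wrist camera has in their place "mount" (4x4, takes a point from camera to tool coordinates, whose origin is the TCP and whose axes are the tool frame's). Camera axes: x right, y down, z forward; pixel columns grow to the right and rows downward; lengths in m; the calibration is good to about 2 mm. A picture is of the moment at which its call begins: read the wrist's pose just before it. There is no depth.
A pose or a line that the arm cannot do raises env.Unreachable and nothing moves.
- env.hand_in(): hands the job in, once; it reports no verdict.
The state is a dict: "time_s": time; "joints": joint angles; "qvel": joint speeds; "joint_efforts": joint torques, N m; "eef_pos": TCP position; "orientation": TCP orientation; "force": force on the tool from outside, world axes, zero at the start; "torque": the same for the moment, N m; "grip_width": finger opening in m.
Only numpy, scipy, OpenCV 4.12 (cv2) and the standard library are available. Lean on these libraries where they do the work, as an engineer would, in place of code of your own. Each camera call takes 0.05 s, during which the arm holds its last target.

## Working session

There is one attempt and no reset: what is moved stays moved. The work goes in short steps, each a Python script; the robot and the scene stay as the last script left them, time stands still between calls to the robot, and variables do not carry over. Pictures are saved under pics/ and viewed, and the job is handed in when it is done.

```bash
ls; mkdir -p pics
python3 - <<'E'
from rig import env,hand,kin,cams
import cv2
for n in ["top","side","wrist"]:
    c=cams.camera(n); cv2.imwrite(f"pics/{n}0.png",c["img"][:,:,::-1]); print(n,c["fx"],c["cx"],c["cy"],c.get("cam_to_world",c.get("mount")))
s=env.state(); print(s["time_s"],s["force"])
E
```

```text
pics
top 467.54589364692725 272.87643069324065 211.67889934414072 [[ 0.02209688 -0.9989956   0.03898106  0.47182212]
 [-0.99926196 -0.02084375  0.03226569 -0.01400229]
 [-0.03142077 -0.03966526 -0.99871888  1.00970939]
 [ 0.          0.          0.          1.        ]]
side 446.78201418614753 273.6775873337926 212.17237659658733 [[ 0.97661514 -0.13547629  0.16694026  0.34853924]
 [-0.21394561 -0.68902425  0.69243979 -0.67431664]
 [ 0.02121671 -0.71196331 -0.70189607  0.7302495 ]
 [ 0.          0.          0.          1.        ]]
wrist 330.611000335419 268.94829746640875 209.051000255109 [[ 9.99999746e-01  2.70398838e-04  6.59251819e-04  8.05298496e-04]
 [-4.24219635e-04  9.69289425e-01  2.45922406e-01 -6.64839631e-02]
 [-5.72508684e-04 -2.45922623e-01  9.69289294e-01 -1.51042864e-01]
 [ 0.00000000e+00  0.00000000e+00  0.00000000e+00  1.00000000e+00]]
0.15 [0.26072861 0.04494181 0.14261111]
```

View pics/top0.png

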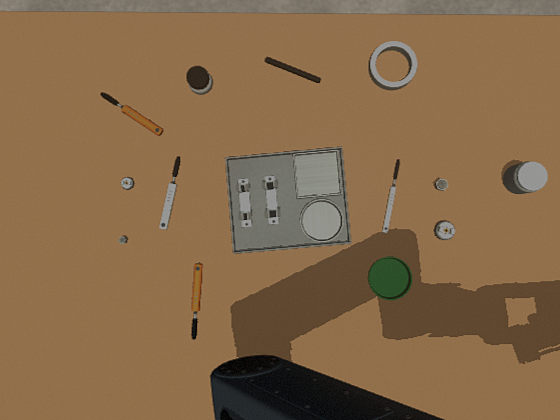

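View pics/side0.png

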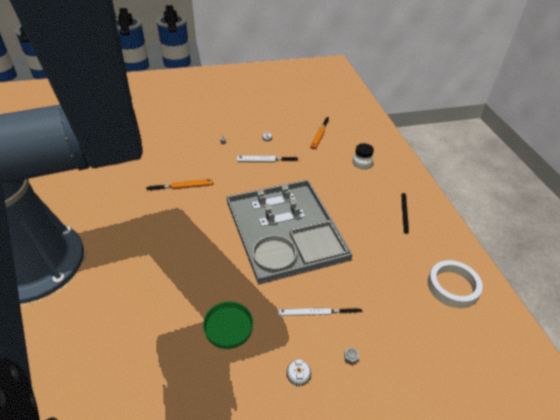

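The top view shows two white brushes at (171,193) and (391,197), and orange look-alikes at (133,117) and (197,290). The caps are at (127,183) and (445,230), the nozzles at (124,240) and (441,184), and the clips at (246,203) and (272,200). The round dish is at (321,220) (the green one at (389,278) is a look-alike), and the square dish is at (317,175). Next I'll enlarge the crops.

Run:
```python
import cv2,numpy as np
im=cv2.imread("pics/top0.png")
def crop(x0,y0,w,h,s): return cv2.resize(im[y0:y0+h,x0:x0+w],None,fx=s,fy=s,interpolation=cv2.INTER_CUBIC)
a=crop(105,145,100,100,4); b=crop(375,150,100,100,4)
cv2.imwrite("pics/c1.png",np.hstack([a,b]))
cv2.imwrite("pics/c2.png",crop(220,142,135,115,5))
```

```text
(no output)
```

View pics/c1.png

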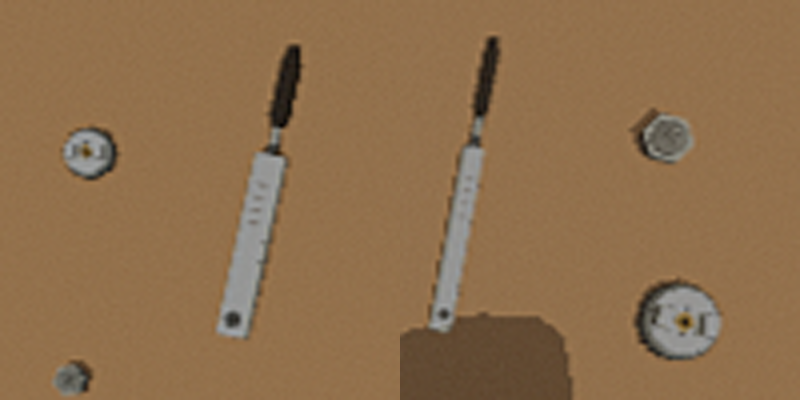

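View pics/c2.png

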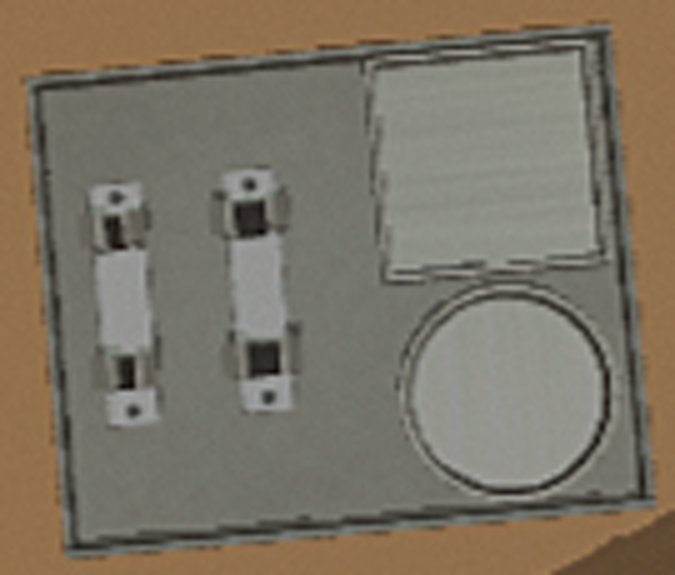

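Size picks the set. Wide brush (171,193), with a handle about 7 px wide against 5 px for the narrow brush (391,197). Large cap (445,230), about 20 px against 13 px, and large nozzle (441,184). The wide clip is (272,200), with the bigger gap, and the narrow clip is (246,203). Next come coarse positions, then wrist views.

```bash
cat > h.py <<'E'
from rig import env,hand,kin,cams
import cv2,numpy as np
def ray(c,T,u,v,z):
    d=T[:3,:3]@np.array([(u-c["cx"])/c["fx"],(v-c["cy"])/c["fy"],1.]); o=T[:3,3]
    return o+d*(z-o[2])/d[2]
def proj(c,T,p):
    q=np.linalg.inv(T)@np.append(p,1); return np.array([c["fx"]*q[0]/q[2]+c["cx"],c["fy"]*q[1]/q[2]+c["cy"]])
def down(yaw):  # tool x (jaw) at world angle yaw, z down
    c,s=np.cos(yaw),np.sin(yaw); return np.array([[c,s,0],[s,-c,0],[0,0,-1.]])
def wrist(name):
    s=env.state(); T=np.eye(4); T[:3,:3]=s["orientation"]; T[:3,3]=s["eef_pos"]
    c=cams.camera("wrist"); c["T"]=T@np.array(c["mount"]); cv2.imwrite(name,c["img"][:,:,::-1])
    np.savez(name[:-4]+".npz",T=c["T"],fx=c["fx"],fy=c["fy"],cx=c["cx"],cy=c["cy"]); return c
def load(name):
    d=np.load(name[:-4]+".npz"); c={k:float(d[k]) for k in("fx","fy","cx","cy")}; c["T"]=d["T"]; c["img"]=cv2.imread(name); return c
E
python3 - <<'E'
from h import *
c=cams.camera("top");T=np.array(c["cam_to_world"])
for n,u,v,z in [("wb tail",163.2,226.5,.006),("wb head",172.5,184,.006),("nb tail",385.5,231,.0045),("nb head",393,187.5,.0045),("cap",445,230,.022),("noz",441,184,.02),("wclip",271.8,200,.02),("nclip",245,203,.02),("sq",317.5,174.5,.007),("rd",322,220,.007)]:
    print(n,ray(c,T,u,v,z).round(4))
# tray survey with tool x along world +y?
for yaw in (0,np.pi/2,-np.pi/2): 
    q=kin.solve_ik([.47,0,.2],down(yaw)); print(yaw,q)
E
```

```text
wb tail [0.474 0.255 0.006]
wb head [0.5665 0.2376 0.006 ]
nb tail [ 0.4748 -0.2227  0.0045]
nb head [ 0.5682 -0.2375  0.0045]
cap [ 0.4796 -0.3424  0.022 ]
noz [ 0.576 -0.334  0.02 ]
wclip [0.5352 0.0208 0.02  ]
nclip [0.5277 0.0776 0.02  ]
sq [ 0.5929 -0.0757  0.007 ]
rd [ 0.4953 -0.0871  0.007 ]
0 [-2.38422672e-01  3.71656261e-01  1.84794190e+00 -4.44089210e-16
  9.21994495e-01 -2.38422672e-01]
1.5707963267948966 [-2.38422672e-01  3.71656261e-01  1.84794190e+00 -4.44089210e-16
  9.21994495e-01 -1.80921900e+00]
-1.5707963267948966 [-2.38422672e-01  3.71656261e-01  1.84794190e+00 -4.44089210e-16
  9.21994495e-01  1.33237365e+00]
```

Run:
```python
from h import *
env.move_to([.535,-.005,.2],down(np.pi/2)); print(env.state()["time_s"])
wrist("pics/tray1.png")
env.move_to([.525,.246,.14],down(np.pi/2-.186)); print(env.state()["time_s"],env.state()["eef_pos"])
wrist("pics/wb1.png")
```

```text
2.6
3.6583 [0.52557342 0.24516603 0.14020301]
```

View pics/tray1.png

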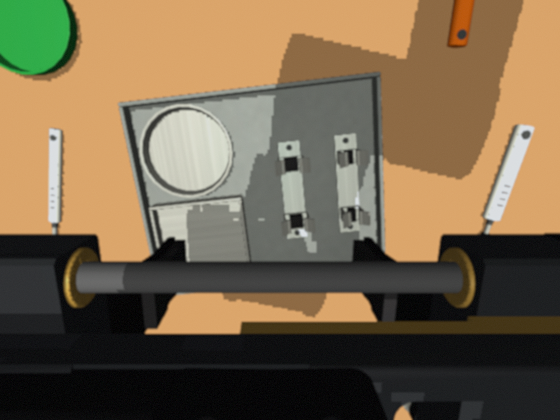

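View pics/wb1.png

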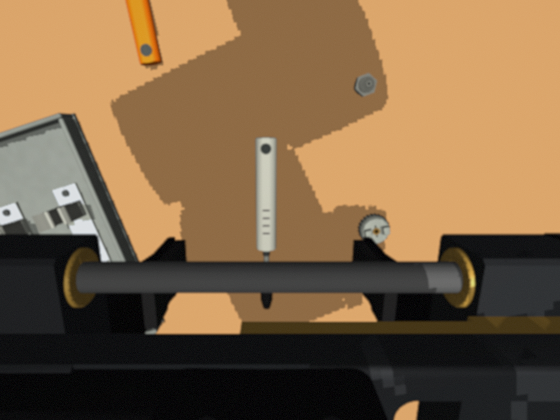

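Run:
```python
from h import *
im=cv2.imread("pics/tray1.png")
cv2.imwrite("pics/t1c.png",cv2.resize(im[125:250,265:385],None,fx=4.8,fy=4.8,interpolation=cv2.INTER_CUBIC))
im=cv2.imread("pics/wb1.png")
cv2.imwrite("pics/w1c.png",cv2.resize(im[125:265,220:310],None,fx=4,fy=4,interpolation=cv2.INTER_CUBIC))
```

```text
(no output)
```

View pics/t1c.png

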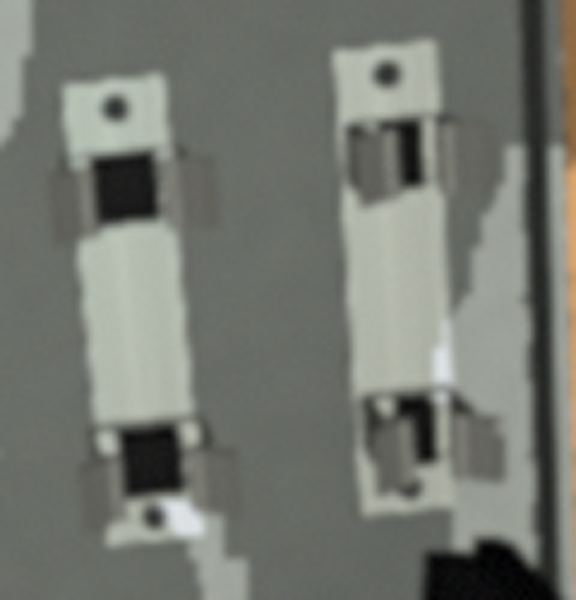

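View pics/w1c.png

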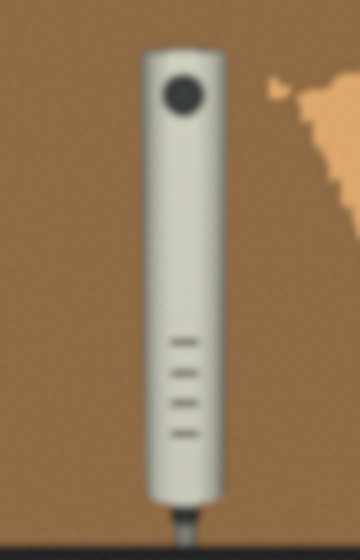

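```bash
cat > m1.py <<'E'
from h import *
t=load("pics/tray1.png"); w=load("pics/wb1.png")
R=lambda c,u,v,z: ray(c,c["T"],u,v,z)
for n,a,b in [("wide screws",(288.96,147.5),(296.9,232.5)),("wide pads",(291,164),(296.25,220.8)),("nar screws",(345.6,140.2),(350.4,226.7))]:
  for z in (.004,.007,.02):
    p,q=R(t,*a,z),R(t,*b,z); d=p-q
    print(n,z,((p+q)/2).round(4),np.linalg.norm(d).round(4),np.degrees(np.arctan2(d[1],d[0])).round(2)-180)
for z in (.006,.009):
  p,q=R(w,266,137,z),R(w,266.25,250.75,z);d=q-p
  print("wb",z,((p+q)/2).round(4),np.linalg.norm(d),np.degrees(np.arctan2(d[1],d[0])))
for nm,pts in (("tray corners",[(120,103),(380,74)]),):
  p,q=[R(t,*a,.022) for a in pts]; print(p,q,np.linalg.norm(p-q),np.degrees(np.arctan2(*(q-p)[:2])))
E
python3 m1.py
```

```text
wide screws 0.004 [0.5372 0.0189 0.004 ] 0.093 -353.78
wide screws 0.007 [0.5366 0.0187 0.007 ] 0.0922 -353.78
wide screws 0.02 [0.534  0.0177 0.02  ] 0.0887 -353.78
wide pads 0.004 [0.539  0.0196 0.004 ] 0.0623 -353.82
wide pads 0.007 [0.5383 0.0194 0.007 ] 0.0618 -353.82
wide pads 0.02 [0.5357 0.0184 0.02  ] 0.0594 -353.82
nar screws 0.004 [0.5302 0.0773 0.004 ] 0.0937 -353.55
nar screws 0.007 [0.5296 0.0766 0.007 ] 0.0929 -353.55
nar screws 0.02 [0.5273 0.0734 0.02  ] 0.0894 -353.55
wb 0.006 [0.5193 0.2428 0.006 ] 0.10231695190388103 -10.646242842060289
wb 0.009 [0.5186 0.2429 0.009 ] 0.10124067382086603 -10.646242842060312
[ 0.44800449 -0.14823639  0.022     ] [0.42249272 0.09655087 0.022     ] 0.24611308878541363 -5.949895021632572
```

Run:
```python
from h import *
R0=down(np.radians(90-10.65)); x,y=.519,.2435
env.move_l([x,y,.05],R0,vel=.2)
env.move_l([x,y,.014],vel=.06); print(env.state()["force"],env.state()["time_s"],env.state()["eef_pos"])
hand.command_gripper(.0); print(env.state()["grip_width"])
c=wrist("pics/wb2.png")
env.move_l([x,y,.10],vel=.15); s=env.state(); print(s["grip_width"],s["force"],s["time_s"])
wrist("pics/wb3.png")
```

```text
[ 0.74117721  0.12578413 -0.15965108] 5.0583 [0.51895445 0.24353154 0.01378523]
0.01702414556813053
0.016783554998856986 [-0.47627849  0.17500604 -0.19566757] 6.9667
```

View pics/wb3.png

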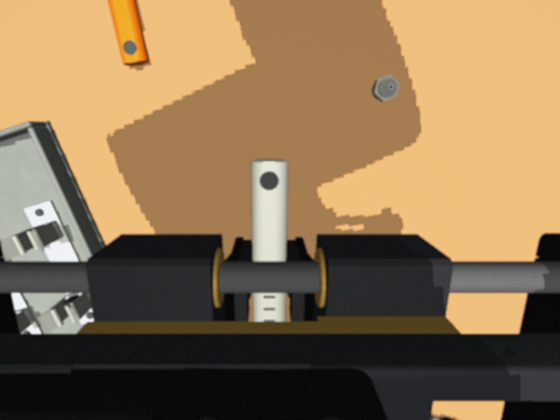

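The handle is held, with its tail end at (269,160) and its axis at u≈269.5. Next I'll move above the wide clip and check alignment.

Run:
```python
from h import *
c=load("pics/wb3.png"); s=env.state()
T=np.eye(4);T[:3,:3]=s["orientation"];T[:3,3]=s["eef_pos"]
p=ray(c,c["T"],269.5,160,s["eef_pos"][2]-.008); print("tail in tool",(np.linalg.inv(T)@np.append(p,1)).round(4))
R0=down(np.radians(96.2))
env.move_to([.5366,.0187,.085],R0); s=env.state();print(s["eef_pos"],s["time_s"])
wrist("pics/wc1.png")
cc=cams.camera("top"); cv2.imwrite("pics/top1.png",cc["img"][:,:,::-1])
im=cv2.imread("pics/wc1.png")
cv2.imwrite("pics/wc1c.png",cv2.resize(im[60:260,170:400],None,fx=3.4,fy=3,interpolation=cv2.INTER_CUBIC)[:600,:800])
```

```text
tail in tool [-6.00e-04 -5.03e-02  8.10e-03  1.00e+00]
[0.53621704 0.01919806 0.08442577] 7.9167
```

View pics/wc1.png

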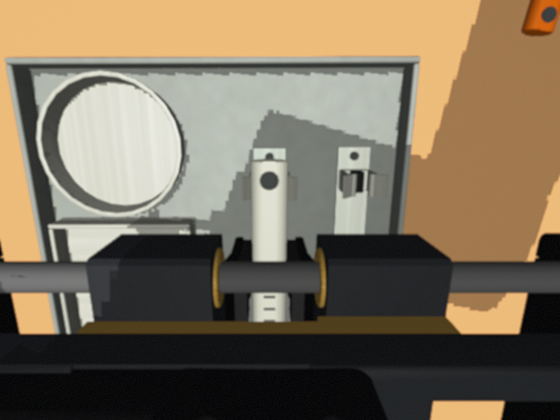

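View pics/wc1c.png

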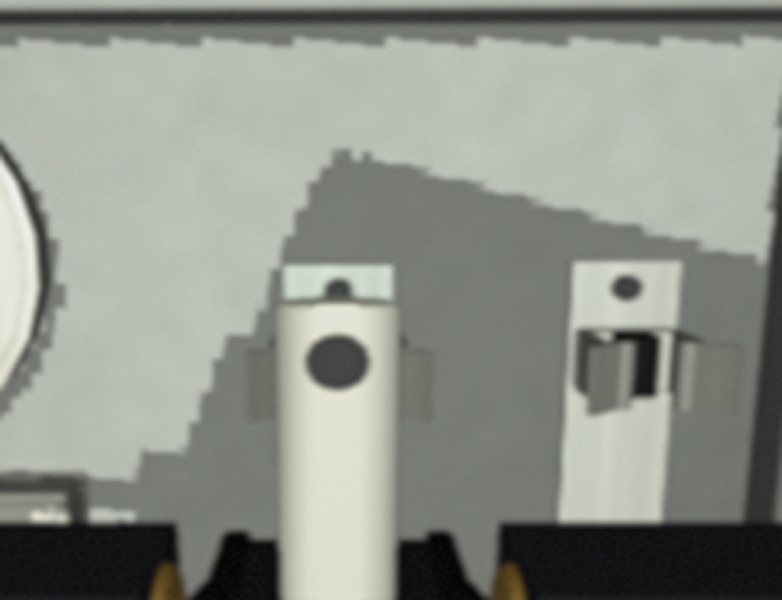

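Handle (u=269.4) and rail (u=269.8) line up within about 0.5 mm. I'll press down in steps, watching the force.

Run:
```python
from h import *
c=load("pics/wc1.png"); s=env.state()
T=np.eye(4);T[:3,:3]=s["orientation"];T[:3,3]=s["eef_pos"]
print("screw in tool",(np.linalg.inv(T)@np.append(ray(c,c["T"],270,156,.007),1)).round(4))
x,y=.5366,.0187
env.move_l([x,y,.05],vel=.12)
for z in (.046,.043,.041,.039,.037,.036,.035):
    env.move_l([x,y,z],vel=.04); s=env.state(); print(z,s["eef_pos"].round(4),s["force"].round(1),round(s["grip_width"],4),round(s["time_s"],2))
    if s["force"][2]>45: break
wrist("pics/wc2.png")
```

```text
screw in tool [-0.001  -0.0469  0.0778  1.    ]
0.046 [0.5373 0.019  0.0466] [1.3 2.3 1. ] 0.0168 8.71
0.043 [0.5375 0.0187 0.0437] [0.6 2.6 4.5] 0.017 8.96
0.041 [0.537  0.0187 0.041 ] [1.  2.5 0.3] 0.0173 9.21
0.039 [0.5361 0.0187 0.0384] [ 0.8  1.3 -2.4] 0.0169 9.46
0.037 [0.5356 0.0189 0.0364] [ 0.6  1.5 -3. ] 0.0172 9.71
0.036 [0.5357 0.0188 0.036 ] [-2.   0.8  0.1] 0.0169 9.96
0.035 [0.5358 0.0188 0.0359] [-3.1  1.3  6.8] 0.0169 10.21
```

View pics/wc2.png

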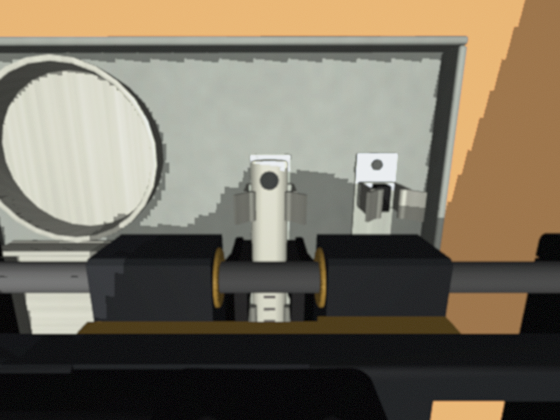

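It snapped and bottomed at the predicted home height. Now I'll release and go to the narrow brush.

Run:
```python
from h import *
x,y=.5366,.0187
env.move_l([x,y,.034],vel=.04); print(env.state()["force"].round(1),env.state()["eef_pos"])
hand.command_gripper(.034)
env.move_l([x,y,.13],vel=.2); print(env.state()["force"].round(1),env.state()["time_s"])
cc=cams.camera("top"); 
wrist("pics/wc3.png")
env.move_to([.524,-.231,.12],down(np.radians(90-9.))); print(env.state()["time_s"],env.state()["eef_pos"])
c=wrist("pics/nb1.png")
a=cv2.resize(cv2.imread("pics/wc3.png")[60:260,170:370],None,fx=2,fy=2,interpolation=cv2.INTER_CUBIC)
b=cv2.resize(c["img"][60:260,170:370,::-1],None,fx=2,fy=2,interpolation=cv2.INTER_CUBIC)
cv2.imwrite("pics/nb1c.png",np.hstack([a,b]))
```

```text
[-4.9  1.2 14.4] [0.53574615 0.01884493 0.0358072 ]
[-0.2 -0.3 -0.2] 11.775
12.8583 [ 0.52355979 -0.22964763  0.11945991]
```

View pics/nb1c.png

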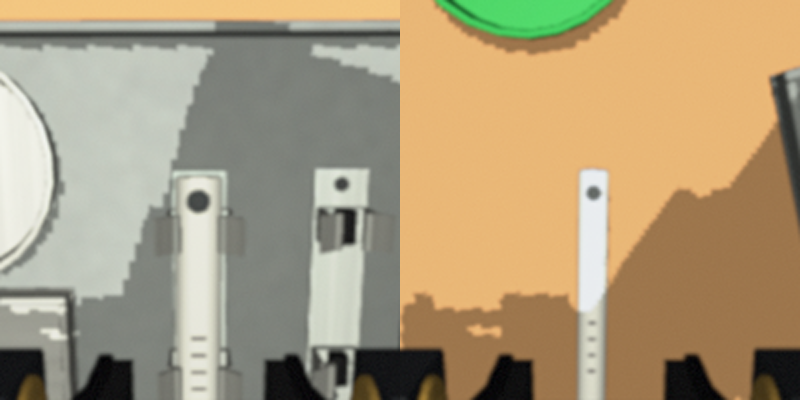

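View pics/nb1.png

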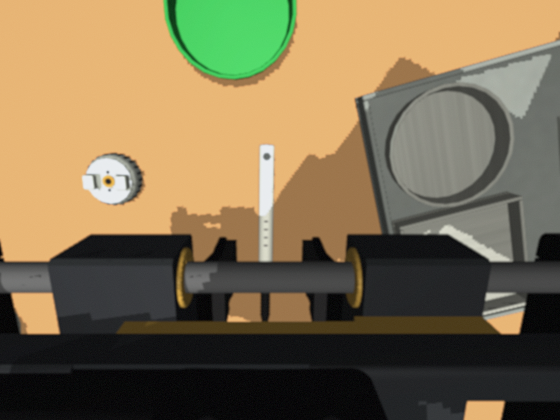

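The left crop shows the wide brush seated between its clip lips. The right shows the narrow brush with its tail at (266.7,144.5), its axis running to (265.7,255).

Run:
```python
from h import *
c=load("pics/nb1.png")
p=ray(c,c["T"],266.75,144.5,.0055); q=ray(c,c["T"],265.75,255,.0055); d=(q-p)/np.linalg.norm(q-p)
m=p+.05*d; th=np.arctan2(d[1],d[0]); print(p,m,np.degrees(th))
R0=down(np.pi/2+th); m[:2]+= R0[:2,0]*.0006   # wrist bias along jaw
env.move_l([m[0],m[1],.05],R0,vel=.15)
env.move_l([m[0],m[1],.013],vel=.06)
hand.command_gripper(0.); print(env.state()["grip_width"],env.state()["eef_pos"])
env.move_l([m[0],m[1],.10],vel=.15)
s=env.state(); print(s["grip_width"],s["time_s"]); wrist("pics/nb2.png")
```

```text
[ 0.47165271 -0.22406997  0.0055    ] [ 0.5209578  -0.23237708  0.0055    ] -9.563590479668507
0.010677657530093858 [ 0.52120003 -0.23185719  0.01320527]
0.010912255655045148 15.575
```

View pics/nb2.png

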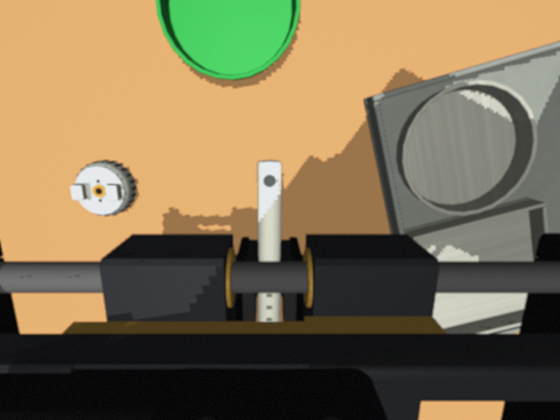

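Run:
```python
from h import *
env.move_to([.5296,.0766,.085],down(np.radians(96.2))); s=env.state();print(s["eef_pos"],s["time_s"])
wrist("pics/nc1.png")
im=cv2.imread("pics/nc1.png")
cv2.imwrite("pics/nc1c.png",cv2.resize(im[110:260,170:370],None,fx=4,fy=4,interpolation=cv2.INTER_CUBIC))
```

```text
[0.53022143 0.07570581 0.08489514] 16.8083
```

View pics/nc1c.png

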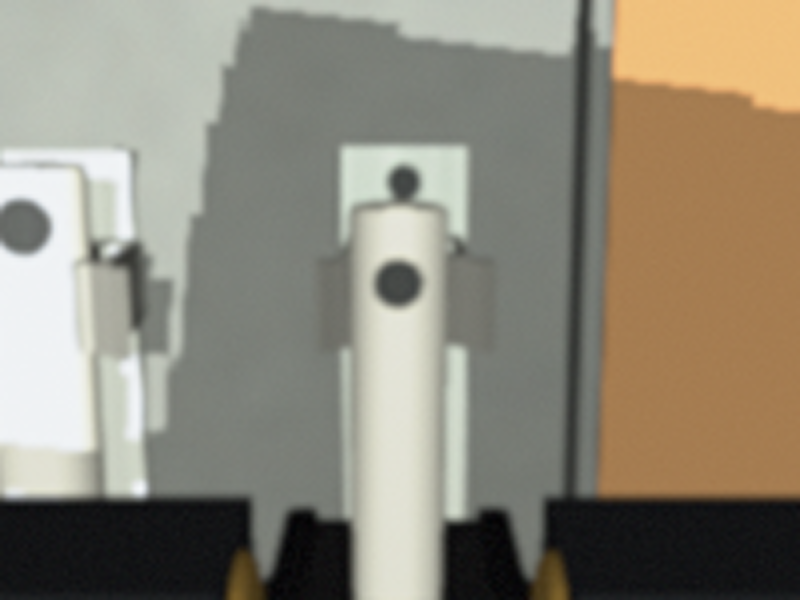

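The handle is 1.2 mm off the rail centre line, and 0.9 mm of that is arm settling. I'll press.

Run:
```python
from h import *
c=load("pics/nc1.png"); s=env.state()
T=np.eye(4);T[:3,:3]=down(np.radians(96.2));T[:3,3]=[.53022143,.07570581,.0849]
print("screw in tool",(np.linalg.inv(T)@np.append(ray(c,c["T"],271,155.75,.007),1)).round(4))
x,y=.5298,.0769
env.move_l([x,y,.05],vel=.12)
for z in (.045,.042,.04,.038,.036,.035,.034,.033):
    env.move_l([x,y,z],vel=.04); s=env.state(); print(z,s["eef_pos"].round(4),s["force"].round(1),round(s["grip_width"],4),round(s["time_s"],2))
    if s["force"][2]>45: break
```

```text
screw in tool [ 4.00e-04 -4.66e-02  7.79e-02  1.00e+00]
0.045 [0.5301 0.0768 0.0454] [-0.4  0.6 -0.2] 0.0109 17.57
0.042 [0.5305 0.0769 0.0426] [0.5 0.2 3.4] 0.0108 17.82
0.04 [0.5305 0.0769 0.0403] [1.5 0.1 1.4] 0.0108 18.07
0.038 [0.5298 0.0769 0.0375] [ 1.3  1.1 -2.9] 0.0109 18.32
0.036 [0.5288 0.0769 0.0356] [ 0.1 -0.1 -1.7] 0.0112 18.57
0.035 [0.529  0.0769 0.0352] [-1.  -0.3  2.1] 0.0108 18.82
0.034 [0.529  0.0769 0.035 ] [-3.5 -0.2 10.6] 0.0112 19.07
0.033 [0.529  0.0769 0.035 ] [-4.4 -0.7 18.4] 0.0111 19.32
```

Run:
```python
from h import *
hand.command_gripper(.028)
env.move_l([.529,.0769,.13],vel=.2); wrist("pics/nc2.png")
env.move_to([.625,-.335,.12],down(np.pi/2)); print(env.state()["time_s"],env.state()["eef_pos"]); env.hold(.2)
wrist("pics/cn1.png")
hand.command_gripper(.06)
env.move_to([.525,-.342,.12],down(np.pi/2)); env.hold(.2); print(env.state()["time_s"],env.state()["eef_pos"])
wrist("pics/cn2.png")
L=lambda n,a: cv2.resize(cv2.imread(n)[a[0]:a[0]+200,a[1]:a[1]+200],None,fx=2,fy=2,interpolation=cv2.INTER_CUBIC)
cv2.imwrite("pics/nc2c.png",L("pics/nc2.png",(60,170)))
cv2.imwrite("pics/cn.png",np.hstack([L("pics/cn1.png",(60,170)),L("pics/cn2.png",(60,170))]))
```

```text
22.2 [ 0.62507394 -0.33307498  0.11981508]
23.9667 [ 0.52639608 -0.34232175  0.12021411]
```

View pics/nc2c.png

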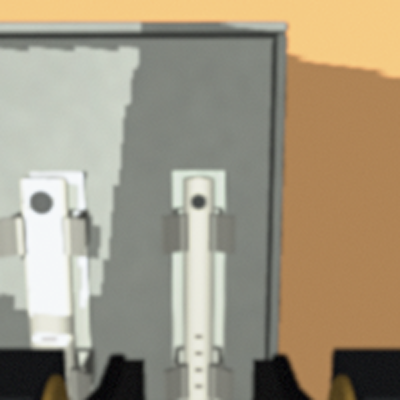

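View pics/cn.png

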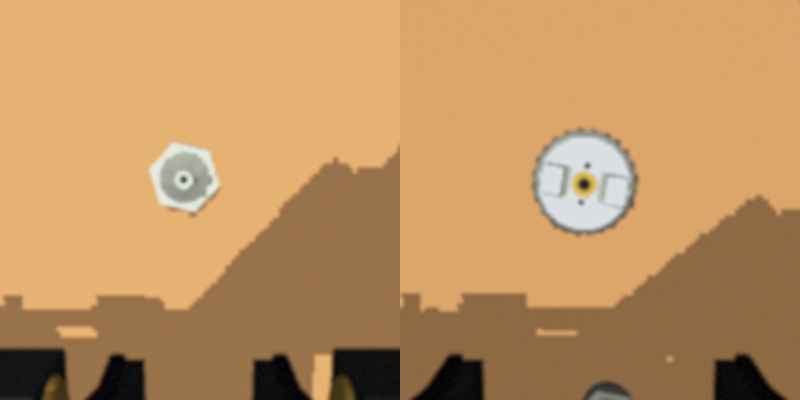

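Both brushes are seated. The cap centre is at (262.3,151.7) in cn2 and the nozzle is at (262,149) in cn1. Next is the cap, then the nozzle's flat orientation.

Run:
```python
from h import *
n=load("pics/cn1.png"); im=n["img"]; hsv=cv2.cvtColor(im,cv2.COLOR_BGR2HSV)
m=((hsv[...,1]<70)).astype(np.uint8); m[:120]=0;m[185:]=0;m[:,:235]=0;m[:,290:]=0
k=max(cv2.findContours(m,0,1)[0],key=cv2.contourArea); h=cv2.convexHull(k)[:,0].astype(float)
P=np.array([ray(n,n["T"],u,v,.017)[:2] for u,v in h])
A=np.radians(np.arange(0,180,2)); w=[np.ptp(P@[np.cos(a),np.sin(a)]) for a in A]
f=[w[i]+w[(i+30)%90]+w[(i+60)%90] for i in range(90)]; i=int(np.argmin(f)); print("flat normal deg",np.degrees(A[i])%60,f[i]/3,max(f)/3)
(cu,cv_),r=cv2.minEnclosingCircle(k); print("noz px",cu,cv_,r,ray(n,n["T"],cu,cv_,.017))
c=load("pics/cn2.png"); p=ray(c,c["T"],262.3,151.7,.018); p[1]+=.0005; print("cap",p)
env.move_l([p[0],p[1],.06],vel=.2)
env.move_l([p[0],p[1],.015],vel=.08); print(env.state()["force"].round(1))
hand.command_gripper(.0); print(env.state()["grip_width"],env.state()["eef_pos"])
env.move_l([p[0],p[1],.10],vel=.15); print(env.state()["grip_width"])
env.move_to([.593,-.078,.09],down(np.radians(96.2))); env.hold(.2); print(env.state()["time_s"],env.state()["eef_pos"])
wrist("pics/sd1.png")
```

```text
flat normal deg 48.00000000000001 0.024138095933525217 0.026719566795476674
noz px 261.8777770996094 147.87777709960938 17.872079849243164 [ 0.57522791 -0.33986756  0.017     ]
cap [ 0.47911399 -0.34802139  0.018     ]
[-0.  -0.6 -0.2]
0.03872312357734045 [ 0.47925508 -0.34818776  0.01538371]
0.0391339122749954
27.8167 [ 0.59293342 -0.07963965  0.09004484]
```

View pics/sd1.png

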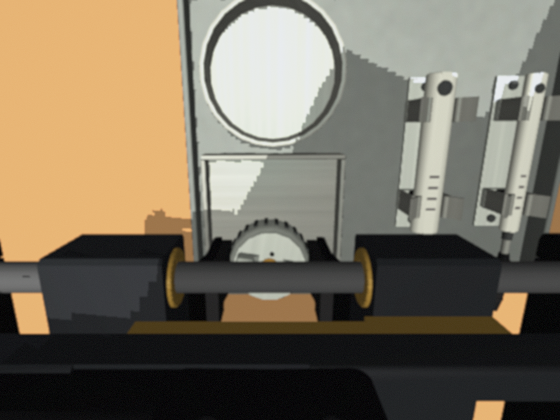

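The cap is held upright. The square dish's near rim is at v≈156, with side walls at u≈204 and u≈344. The round dish's inner rim is centred near (273,70).

Run:
```python
from h import *
c=load("pics/sd1.png"); im=c["img"]
cv2.imwrite("pics/sd1c.png",cv2.resize(im[0:250,180:370],None,fx=3,fy=2.4*1,interpolation=cv2.INTER_CUBIC))
a=ray(c,c["T"],203,155,.022);b=ray(c,c["T"],346,155,.022); print(a,b,np.linalg.norm(a-b))
th=np.radians(6.2); ex=np.array([np.cos(th),np.sin(th),0]); print("sq centre",(a+b)/2+.048*ex)
l,r=ray(c,c["T"],201,70,.022),ray(c,c["T"],345,70,.022); print(l,r,np.linalg.norm(l-r),"rd",(l+r)/2)
```

```text
[ 0.54986152 -0.12876469  0.022     ] [ 0.53989938 -0.0354229   0.022     ] 0.09387190453485421
sq centre [ 0.59259969 -0.07690983  0.022     ]
[ 0.49799891 -0.13296161  0.022     ] [ 0.48857577 -0.04452791  0.022     ] 0.0889343377584194 rd [ 0.49328734 -0.08874476  0.022     ]
```

View pics/sd1c.png

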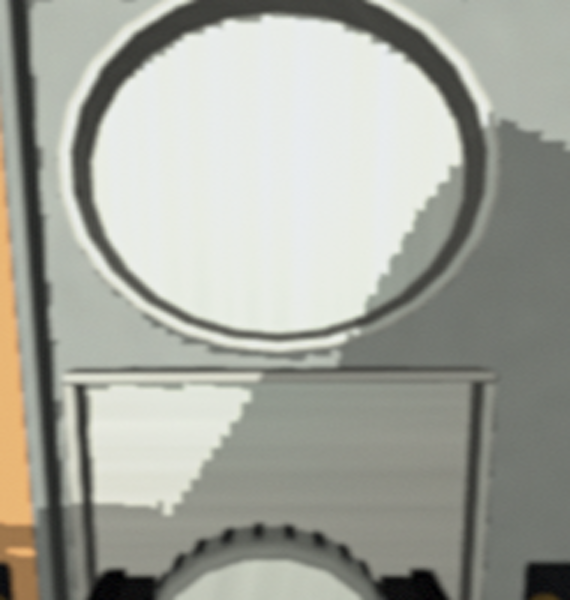

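Run:
```python
from h import *
x,y=.5926,-.077
env.move_l([x,y,.04],vel=.12)
for z in (.027,.024,.0225,.0215):
    env.move_l([x,y,z],vel=.03); s=env.state(); print(z,s["eef_pos"].round(4),s["force"].round(1))
    if s["force"][2]>3: break
hand.command_gripper(.048); env.hold(.1)
env.move_l([x,y,.12],vel=.15); s=env.state(); print(s["force"].round(1),s["time_s"],s["grip_width"])
# nozzle
yaw=np.radians(108); p=[.5752,-.3395]
env.move_to([p[0],p[1],.08],down(yaw)); env.hold(.2); wrist("pics/nz1.png")
cc=cams.camera("top"); cv2.imwrite("pics/top2.png",cv2.resize(cc["img"][140:260,220:360,::-1],None,fx=5,fy=5,interpolation=cv2.INTER_CUBIC))
```

```text
0.027 [ 0.5925 -0.077   0.0269] [ 0.4 -0.3 -1.2]
0.024 [ 0.5925 -0.077   0.0239] [-0.3 -0.8 -0.9]
0.0225 [ 0.5926 -0.077   0.0225] [ 0.1  0.3 -0.8]
0.0215 [ 0.5926 -0.077   0.0224] [-1.7  1.6  5.9]
[-0.   0.3 -0.2] 31.1833 0.04786125932926491
```

View pics/nz1.png

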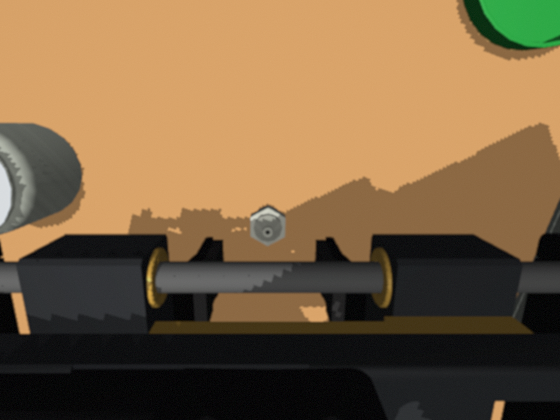

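View pics/top2.png

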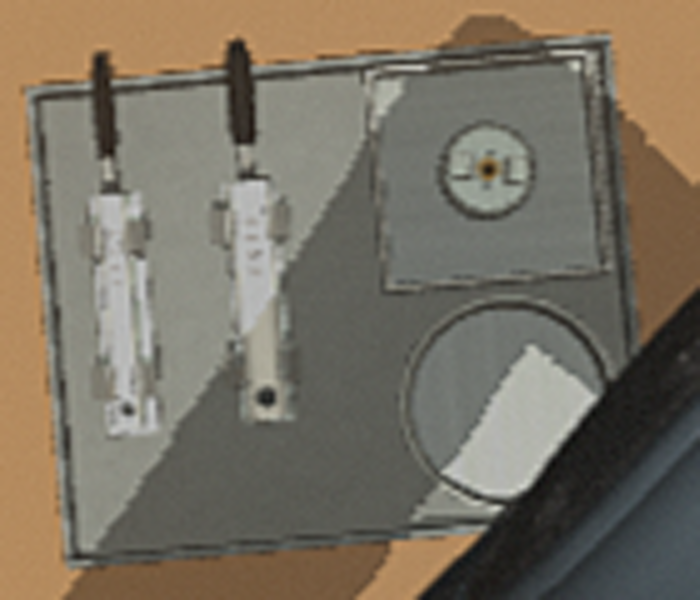

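The cap is upright in the square dish. The nozzle's flats face the jaws, centred at (268,226). Next I'll grasp it and place it.

Run:
```python
from h import *
c=load("pics/nz1.png"); p=ray(c,c["T"],268.3,226,.018); print(p,env.state()["eef_pos"])
x,y=p[0],p[1]
env.move_l([x,y,.05],vel=.15); env.move_l([x,y,.0155],vel=.07); print(env.state()["force"].round(1))
hand.command_gripper(0.); print(env.state()["grip_width"],env.state()["eef_pos"])
env.move_l([x,y,.10],vel=.15); print(env.state()["grip_width"])
env.move_to([.494,-.0885,.09],down(np.radians(100))); env.hold(.2); print(env.state()["time_s"],env.state()["eef_pos"])
wrist("pics/rd1.png")
```

```text
[ 0.57496812 -0.33942586  0.018     ] [ 0.57577854 -0.33825539  0.08037249]
[0.7 0.5 0.2]
0.023123177453046026 [ 0.57509925 -0.33950556  0.01584152]
0.023219233155489554
36.0333 [ 0.49504806 -0.08995486  0.08995261]
```

View pics/rd1.png

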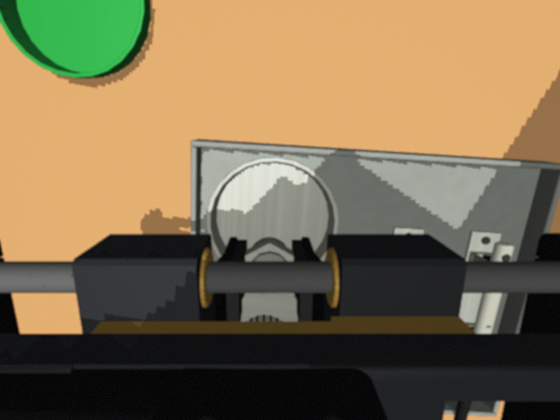

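Run:
```python
from h import *
x,y=.4935,-.088
env.move_l([x,y,.04],vel=.12)
for z in (.027,.0245,.023,.022,.021):
    env.move_l([x,y,z],vel=.03); s=env.state(); print(z,s["eef_pos"].round(4),s["force"].round(1))
    if s["force"][2]>3: break
hand.command_gripper(.034); env.hold(.1)
env.move_l([x,y,.12],vel=.15); s=env.state(); print(s["force"].round(1),s["time_s"])
env.move_to([.58,-.05,.22],down(np.radians(96.2))); env.hold(.2); wrist("pics/f1.png")
env.move_to([.3,-.4,.3],down(np.radians(0))); cc=cams.camera("top"); cv2.imwrite("pics/top3.png",cc["img"][:,:,::-1])
cv2.imwrite("pics/top3c.png",cv2.resize(cc["img"][140:260,220:360,::-1],None,fx=5,fy=5,interpolation=cv2.INTER_CUBIC))
sc=cams.camera("side"); cv2.imwrite("pics/side3.png",cv2.resize(sc["img"][170:290,210:360,::-1],None,fx=5,fy=5,interpolation=cv2.INTER_CUBIC))
print(env.state()["time_s"])
```

```text
0.027 [ 0.4934 -0.088   0.0269] [-0.1  0.2  0. ]
0.0245 [ 0.4934 -0.088   0.0244] [-0.8  0.1 -0.3]
0.023 [ 0.4935 -0.088   0.0229] [-0.5  0.5 -0.3]
0.022 [ 0.4936 -0.088   0.0227] [-1.6  0.3  7.1]
[-0.1 -0.2  0.7] 39.425
42.05
```

View pics/f1.png

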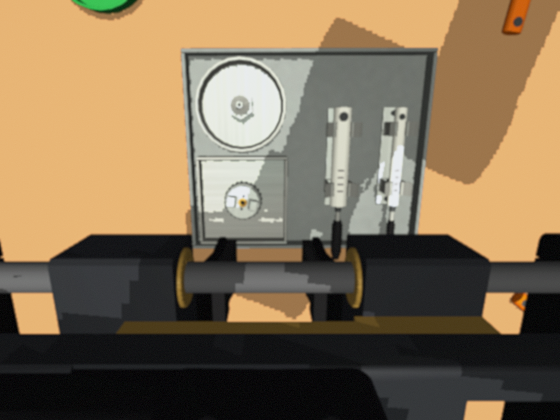

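View pics/top3.png

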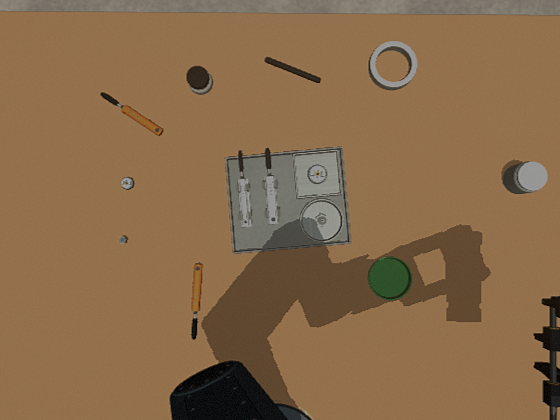

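View pics/side3.png

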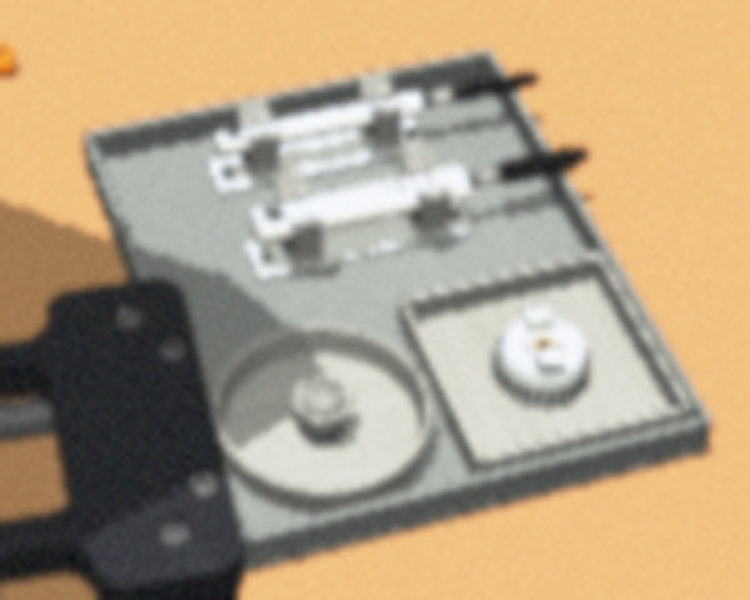

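All four parts are in place in every view. The mini cap (127,183) and mini nozzle (124,240) are where they were, and the arm is clear.

```bash
python3 -c "
from rig import env
env.hand_in(); print(env.state()['time_s'])"
```

```text
the job is handed in; nothing more can be done
the job is handed in; nothing more can be done
```

I packed the full-size gun's set into the grey tray in the order you gave and handed the job in at about 42 s of the 115 s allowed; no verdict was reported.

- **Brushes:** each showed the lips resisting, the snap and pull-down, then a firm stop within about 0.2 mm of its computed home height. I gave a final push of 14 N on the wide brush and 18 N on the narrow one.
- **Air cap and nozzle:** I lowered both until they touched the dish floor, at about 6–7 N, then released them.
- **Last checks:** the final top, side and wrist pictures show both brushes level in the clips that fit them. The cap stands upright in the square dish and the nozzle in the round dish. The mini gun's cap and nozzle and the look-alikes are where they were, and the arm is clear of everything.
- **Disagreements:** on the brush and clip positions, the top and wrist cameras differed by about 2–3 mm, so I used the wrist views for the fine alignment. No check failed.

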